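# Shut the parts dryer and set its heat dial

### The job

The brass samovar lids in the dryer are ready to be dried: take the hook rod from its cradle, put its hook through the ring eye on the open blue hatch and pull the hatch fully shut with it, without touching the hatch with the gripper or arm, then lay the rod back in its cradle the way it lay. Only once the hatch is shut, turn the black dial clockwise, click by click, to its fourth click from off (the big orange dot) without running past it, so that it rests in that click. Leave everything else on the table where it stands.

Things in the scene. Friction and masses are not known exactly. Their poses are not given: they have to be found in the camera images.
- hatch_hinge (a point): Middle of the hatch's hinge line, on the far upper edge of the dryer, 115 mm above the table. The dryer is a fixed white open-topped box, 180 mm deep (x), 300 mm wide (y), 110 mm high, brass lids in it; its middle is 90 mm from here along -x. Site axes: z up, y along the hinge line, -x to the dryer's front, towards the robot.
- hatch (a joint): Angle of the blue hatch (panel 180 x 300 x 8 mm hinged on the dryer's far edge), rad: 0 = shut flat on the dryer, 1.57 = upright, 1.9 = end stop; 1.35 to 1.75 at the start. A stiff hinge (0.3 N m) holds it wherever it is left; 1 to 2.5 N at the eye moves it.
- eye (a point): Centre of the steel ring eye at the middle of the hatch's free edge, in line with the panel, 205 mm from the hinge line, 25 mm beyond the panel's edge (in front of the dryer when shut, 115 mm above the table). Hole 32 mm across, wire 6 mm. The hole's axis is this point's y, parallel to the hinge line: a hook finger enters sideways along y, from either side, and turns in it as the hatch swings.
- rod_grip (a point): Where to grip the loose hook rod (90 g): on its wooden handle's axis, near its centre of mass. The handle, 14 x 14 mm square, runs along the rod's x from 90 mm behind to 75 mm ahead (+x); then a steel bar, 8 mm thick, to 130 mm ahead, where it bends square into a hook finger along the rod's +y, 45 mm long. In the cradle the finger is level (z up).
- hook_mid (a point): Middle of the rod's hook finger, 130 mm ahead (+x) and 24 mm to the side (+y) of rod_grip; the finger lies along y.
- cradle_rest (a point): Where rod_grip belongs in the cradle, 59 mm above the table, rod along this point's x, hook at +x. Cradle: dark steel stand, 170 x 60 mm, fixed, with open forks 60 mm before and behind this point along x, 12 mm thick; fork floors 52 mm and flared cheeks 70 mm above the table, about 24 mm between cheeks at the floor. Between the forks it is free down to the base plate's top at 8 mm.
- dial_grip (a point): Centre of the black dial's grip bar, on the dial's axis, on the white control box's sloping face (170 x 160 mm). Site z = dial axis, out of the face: 30 degrees from vertical, leaning towards the robot. The bar is 46 mm long along point y (white pointer at the +y end), 14 mm thick along x, its top 9 mm above this point; a disc, 50 mm across, is 20 mm and the face 30 mm below it.
- dial (a joint): Dial angle, rad, growing clockwise as seen facing it. Clicks every 0.5236 (30 degrees): 0 = off (pointer left, at the big white dot), 0.524, 1.047, 1.571 (straight up the slope) at small black dots, 2.094 = fourth click, big orange dot, then 2.618 and 3.142 (last). Starts in click 0, 1 or 2. A spring detent of about 0.15 N m pulls it to the nearest click when let go.
- brass_lid: Bystander, to be left alone: brass samovar lid with a button on top, 84 mm across, 34 mm high.
- polish: Bystander, to be left alone: blue bottle, 56 mm across, 150 mm high.
- carton: Bystander, to be left alone: cardboard carton, 110 x 150 x 90 mm.
- mug: Bystander, to be left alone: blue mug, 80 mm across, 90 mm high.
- tape: Bystander, to be left alone: roll of brown tape lying flat, 90 mm across, 36 mm high.
- driver: Bystander, to be left alone: red-handled screwdriver lying down, 200 mm long (origin under its middle).
- teapot: Bystander, to be left alone: brass teapot, 110 mm across the belly, 190 mm from spout to handle, 108 mm high.
- rod: The hook rod as a whole (see rod_grip; same origin).
Mind the look-alikes: they are no part of the job. There is more than one size of the rod; the job needs the middle-sized.

How it is judged:
On the way, in this order (a step that is already met when the one before it is completed fails the run):
1. the rod's hook is through the eye of the open hatch (distance between hook_mid and eye below 0.02 m and value of joint hatch above 1.1 rad), for 0.1 s.
2. the hatch is pulled shut with the hook in the eye (value of joint hatch below 0.05 rad and distance between hook_mid and eye below 0.027 m), for 0.1 s.
3. the rod lies in its cradle again, the hatch shut (x of rod_grip in the frame of cradle_rest between -0.03 and 0.03 m and y of rod_grip in the frame of cradle_rest between -0.009 and 0.009 m and z of rod_grip in the frame of cradle_rest between -0.006 and 0.007 m and angle between the x axis of rod_grip and the x axis of cradle_rest, either way round below 0.12 rad and x of hook_mid in the frame of cradle_rest above 0.08 m and y of hook_mid in the frame of cradle_rest above 0.005 m and linear speed of rod below 0.02 m/s and value of joint hatch below 0.05 rad and contact force between the fingers and rod below 0.1 N), for 0.2 s.
At the end, for the whole second after the job is handed in: The hatch is shut (within 0.05 rad), the rod rests in its cradle as at the start (rod_grip within 30 mm along, 9 mm across, 6 mm in height of cradle_rest, direction within 0.12 rad, hook to +x, finger to +y), and the dial rests in its fourth click (2.094 rad, within 0.12) (value of joint hatch below 0.05 rad and x of rod_grip in the frame of cradle_rest between -0.03 and 0.03 m and y of rod_grip in the frame of cradle_rest between -0.009 and 0.009 m and z of rod_grip in the frame of cradle_rest between -0.006 and 0.007 m and angle between the x axis of rod_grip and the x axis of cradle_rest, either way round below 0.12 rad and x of hook_mid in the frame of cradle_rest above 0.08 m and y of hook_mid in the frame of cradle_rest above 0.005 m and linear speed of rod below 0.02 m/s and value of joint dial between 1.9744 and 2.2144 rad and velocity of joint dial between -0.05 and 0.05 rad/s); the robot touches nothing.
It fails at once if the hatch is touched by the gripper or arm (contact force between any of the fingers, the arm and hatch above 1 N).
It fails at once if the dial is turned up while the hatch is open (value of joint dial above 1.36136 rad and value of joint hatch above 0.1 rad).
It fails at once if the dial runs past its fourth click (value of joint dial above 2.40855 rad).
It fails at once if a bystander is pushed more than 30 mm or knocked over (distance of any of brass_lid, polish, carton, mug, tape, driver, teapot from where it was at the start of the episode above 0.03 m or angle between any of brass_lid, polish, carton, mug, tape, teapot's own z axis and vertical above 0.5 rad).
It also fails if it takes over 66 s, if anything falls off the work surface, if the arm or the gripper's body presses on something with over 40 N, if the wrist force passes 120 N, or if a joint passes its speed limit or range.

### The arm

A 6-joint arm with a two-finger parallel gripper is mounted at the origin on the work surface. World frame = base frame: x ahead of the robot, y to its left, z up, the work surface at z = 0. Lengths are in m, angles in rad, forces in N, time in s.
With the tool pointing down it reaches from about 0.25 to 0.775 m from the base axis. Payload 4 kg.
Tool frame: the origin (TCP) lies at the centre of the arm's flange, where the gripper is bolted on; the fingertips stand 199 mm ahead of it and the grasp point (between the pads) lies 180 mm ahead of it (robot.tcp_to_tips is the z of the fingertips in the tool frame, in m); z points along the fingers, y is the line along which they close (so a half turn about z gives the same grasp; the last joint's range is limited). The gripper opens to 94 mm and grips with 3 to 60 N. Pads are 16 mm wide; open, the fingers measure 119 mm over their backs; the gripper's body (75 mm by 177 mm) begins 78 mm behind the grasp point.
Start: joints at [1.068, 0.087, 1.371, -0, 1.684, -0.103], TCP at [0.214, 0.507, 0.405] pointing down, gripper open.
Joint ranges: [-3.1, 3.1], [-0.76, 2.03], [0.27, 2.55], [-1.08, 4.22], [0.17, 2.65], [-2.57, 2.57]. Speed limits (rad/s): [2.79, 2.79, 3.14, 3.14, 3.14, 3.14].

### API

Orientations are given as [roll, pitch, yaw] about the fixed x, y, z axes, in that order (R = Rz(yaw) Ry(pitch) Rx(roll)).
In Python, from bench import robot gives the robot as it stands.
- The arm moves only by the tool play_rows, never from a script. Its arguments are lists of equal length, an entry for each row: "translation": the shift along the tool's x, y, z scaled (see below), a list of three; "twist": the turn, a rotation vector about the tool's x, y, z scaled (see below), a list of three; "gripper": the opening, from -1 (shut) to 1 (fully open). A call has 1 to 8 rows; each row shifts and turns the commanded pose from where the row before left it, along the tool's axes as they then stand; what a row does not reach is not made up. The controller multiplies each number of a shift by 0.04 m and each number of a turn by 0.1 rad. A row lasts 1/10 s, in which the tool goes at most 50 mm and 8.59 degrees, less where a joint would pass 70% of its speed; a pose out of reach is approached as far as the arm can. A call with a number of a shift or a turn outside -1 to 1 is refused whole. A call with a gripper value outside its range is refused whole. The fingers move at their own pace and stop on an object; the grip force is fixed at half the most. Time passes only in rows, so rows that do not move let the fingers close. It gives the time, the measured TCP pose, the force, the opening and the grip force at its end, in the units of the state.
- robot.get_obs(): the state, without advancing time (a new reading comes with each control period).
- robot.snapshot(name): name is "scene" or "top" or "wrist"; returns the picture (480x640x3 uint8, red, green, blue); there is no depth.
- robot.camera_model(name): a dict with "camera_matrix" (3x3 intrinsics, pixels), "rvec" (rotation vector, rad) and "tvec" (3), from world to camera coordinates, as OpenCV has them. Camera axes: x right, y down, z forward; pixel columns grow to the right and rows downward; lengths in m; the calibration is good to about 2 mm. A picture is of the moment at which its call begins: read the wrist's pose just before it. camera_model takes no time and is no camera call; for the wrist camera it gives the pose at the moment of the call.
- robot.close_job(): hands the job in; it is judged then, once.
Trained networks look in the newest picture that a camera, given by its name, has taken for a name from the list of things; names that differ only in an ending like _2 or _b are one class to them, and where a whole thing is asked for, a point or a joint stands for the part that bears it (a point fixed in the world has none). Each returns a list of dicts, best first, with "score" (0 to 1); they miss things now and then, are a little off and sometimes report something else, mostly with a low value. They report only what shows in the picture. A call takes as long as a camera call. They do not tell look-alikes from the thing itself.
- robot.recognise(name, camera): "centre" ([x, y, z] in m, in world coordinates, good to about 4 mm: the middle of the surface that is visible of it).
- robot.spot_point(name, camera): "centre" ([x, y, z] in m, in world coordinates, good to about 4 mm: a listed point, or the origin of a listed thing).
The state is a dict: "time": time; "joint_positions": joint angles; "qvel": joint speeds; "joint_torque": joint torques, N m; "tool_pos": TCP position; "ee_rot": TCP orientation; "wrist_force": force on the tool from outside, world axes, zero at the start; "wrist_torque": the same for the moment, N m; "width": finger opening in m; "finger_force": force on a finger pad.
Only numpy, scipy, OpenCV 4.12 (cv2) and the standard library are available. Lean on these libraries where they do the work, as an engineer would, in place of code of your own. Each camera call takes 0.05 s, during which the arm holds its last target. There are 200 camera calls.

## Working session

There is one attempt and no reset: what is moved stays moved. The work goes in short steps, Python scripts to look and compute and a tool call to move; the robot and the scene stay as the last step left them, time stands still between calls to the robot, and variables do not carry over. Pictures are saved under pics/ and viewed, at most 12 in all, crops included, and the job is handed in when it is done.

Besides the shell and the picture viewer there is one more tool, called after "Emit:" in YAML: its name, and indented under it one key for each argument. play_rows: Moves the arm, as the interface text tells. Its arguments: {"type":"object","properties":{"translation":{"type":"array","items":{"type":"array","items":{"type":"number","minimum":-1,"maximum":1}}},"twist":{"type":"array","items":{"type":"array","items":{"type":"number","minimum":-1,"maximum":1}}},"gripper":{"type":"array","items":{"type":"number"}}},"required":["translation","twist","gripper"]}

```bash
mkdir -p pics; ls
cat > h.py <<'E'
from bench import robot
import numpy as np, cv2
from scipy.spatial.transform import Rotation as R
def cam(n):
    m=robot.camera_model(n); return np.array(m['camera_matrix']),np.array(m['rvec'],float),np.array(m['tvec'],float).ravel()
def proj(n,P):
    K,r,t=cam(n); return cv2.projectPoints(np.array(P,float).reshape(-1,1,3),r,t,K,None)[0].reshape(-1,2)
def ray(n,uv,z):
    K,r,t=cam(n); M=cv2.Rodrigues(r)[0]; d=M.T@np.linalg.solve(K,[uv[0],uv[1],1]); c=-M.T@t; return c+d*(z-c[2])/d[2]
def save(n,f,crop=None,s=1):
    im=robot.snapshot(n); 
    o=im
    if crop: o=im[crop[1]:crop[3],crop[0]:crop[2]]
    if s!=1: o=cv2.resize(o,None,fx=s,fy=s,interpolation=cv2.INTER_CUBIC)
    cv2.imwrite('pics/'+f,o[:,:,::-1]); return im
E
python3 - <<'E'
from h import *
a=save('top','top.png'); b=save('scene','scene.png')
for c in ('top','scene'):
    for n in ('hatch_hinge','eye','rod_grip','hook_mid','cradle_rest','dial_grip'):
        print(c,n,[(np.round(d['centre'],3).tolist(),round(d['score'],2),proj(c,d['centre']).round().tolist()) for d in robot.spot_point(n,c)[:4]])
print(robot.get_obs())
E
```

```text
pics
top hatch_hinge [([0.7, 0.26, 0.118], 0.91, [[188.0, 163.0]])]
top eye [([0.676, 0.259, 0.314], 0.6, [[167.0, 142.0]])]
top rod_grip [([0.197, 0.277, 0.01], 0.85, [[165.0, 347.0]]), ([0.212, -0.346, 0.003], 0.76, [[389.0, 363.0]]), ([0.474, -0.075, 0.06], 0.66, [[300.0, 257.0]])]
top hook_mid [([0.104, 0.425, 0.01], 0.76, [[106.0, 377.0]]), ([0.607, -0.073, 0.057], 0.69, [[304.0, 212.0]]), ([0.14, -0.276, 0.0], 0.66, [[362.0, 387.0]])]
top cradle_rest [([0.481, -0.074, 0.06], 0.58, [[300.0, 255.0]]), ([0.762, -0.12, 0.004], 0.45, [[325.0, 170.0]])]
top dial_grip [([0.5, -0.352, 0.139], 0.63, [[405.0, 251.0]])]
scene hatch_hinge [([0.705, 0.258, 0.117], 0.67, [[528.0, 232.0]])]
scene eye [([0.674, 0.258, 0.312], 0.61, [[541.0, 143.0]])]
scene rod_grip [([0.199, 0.281, 0.011], 0.78, [[396.0, 184.0]]), ([0.473, -0.073, 0.06], 0.56, [[344.0, 239.0]]), ([0.208, -0.349, 0.006], 0.52, [[203.0, 233.0]])]
scene hook_mid [([0.106, 0.423, 0.007], 0.92, [[413.0, 167.0]]), ([0.605, -0.072, 0.063], 0.78, [[376.0, 268.0]]), ([0.144, -0.278, 0.005], 0.77, [[222.0, 216.0]]), ([0.348, -0.156, 0.0
[... 225 characters left out ...]
, 'joint_positions': array([ 1.06788470e+00,  8.71373459e-02,  1.37068112e+00, -7.38330326e-06,
        1.68356180e+00, -1.03103892e-01]), 'qvel': array([-2.94169567e-04,  5.39864680e-06, -6.67566327e-04, -2.47493117e-04,
       -4.30973706e-04, -1.21147311e-03]), 'joint_torque': array([-7.43219480e-04, -3.39907336e+01, -3.02522135e+01,  7.17849378e-02,
        2.33453535e-02, -1.70417468e-05]), 'tool_pos': array([0.21408688, 0.50661609, 0.40474974]), 'ee_rot': array([3.14138215e+00, 2.91566364e-05, 2.74178409e+00]), 'wrist_force': array([ 0.12860051, -1.06959399, -0.74613786]), 'wrist_torque': array([ 0.01244699,  0.02043981, -0.06372317]), 'finger_force': 0.0, 'width': 0.09392580939365526}
```

```bash
python3 -c "
import cv2,numpy as np
a=cv2.imread('pics/top.png');b=cv2.imread('pics/scene.png');print(a.shape)"
```

```text
(480, 640, 3)
```

View pics/top.png

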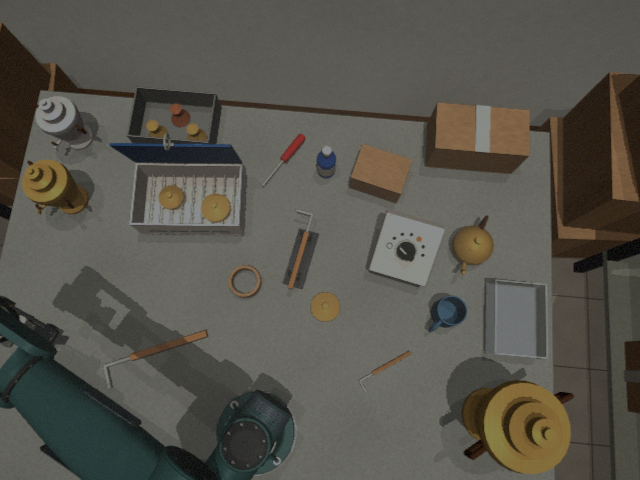

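View pics/scene.png

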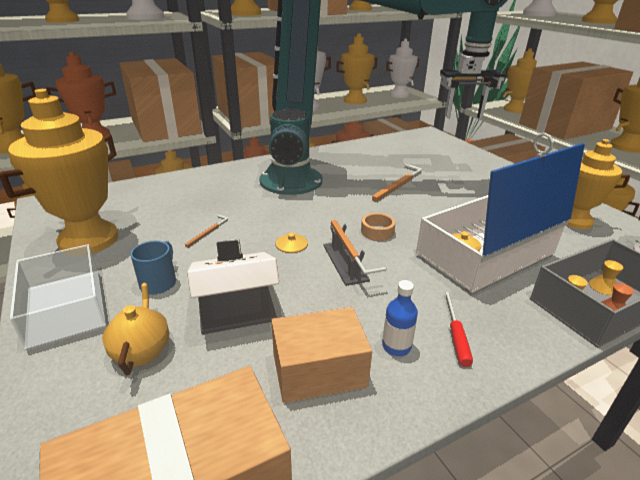

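Top view shows three hook rods: the large one lying on the table at (155,345), the small one on the table at (388,366), and one in the dark cradle at (300,255). The cradle rod fits, since it is middle-sized and lies in the cradle with its finger to +y. The blue hatch is at (175,152) with its eye at (167,142), and the dial is at (405,251). I'll confirm with an enlarged crop.

Run:
```python
from h import *
save('top','crop1.png',(280,195,450,300),4.6)
im=robot.snapshot('top')
# dryer rim rays for sanity
for uv in ((132,231),(241,226)): print(ray('top',uv,0.11).round(3))
g=[];h=[];e=[];hh=[];d=[];c=[]
for k in range(3):
  for cn in ('top','scene'):
    robot.snapshot(cn)
    for n,L,ref in (('rod_grip',g,(.474,-.075)),('hook_mid',h,(.607,-.073)),('eye',e,(.675,.259)),('hatch_hinge',hh,(.70,.26)),('dial_grip',d,(.495,-.353)),('cradle_rest',c,(.485,-.075))):
      for q in robot.spot_point(n,cn):
        if np.hypot(*(np.array(q['centre'][:2])-ref))<.05: L.append(q['centre']);break
for n,L in zip('g h e hh d c'.split(),(g,h,e,hh,d,c)): print(n,len(L),np.mean(L,0).round(4),np.std(L,0).round(4))
```

```text
[0.495 0.385 0.11 ]
[0.536 0.092 0.11 ]
g 6 [ 0.4745 -0.0742  0.0582] [0.0011 0.0016 0.0014]
h 6 [ 0.6062 -0.0704  0.0603] [0.0008 0.0017 0.0031]
e 6 [0.6765 0.2592 0.3113] [0.0017 0.0014 0.0016]
hh 6 [0.7037 0.2597 0.1162] [0.0014 0.001  0.0006]
d 6 [ 0.4951 -0.3546  0.1412] [0.0048 0.0017 0.0015]
c 6 [ 0.4842 -0.0712  0.0595] [0.0017 0.0013 0.0028]
```

View pics/crop1.png

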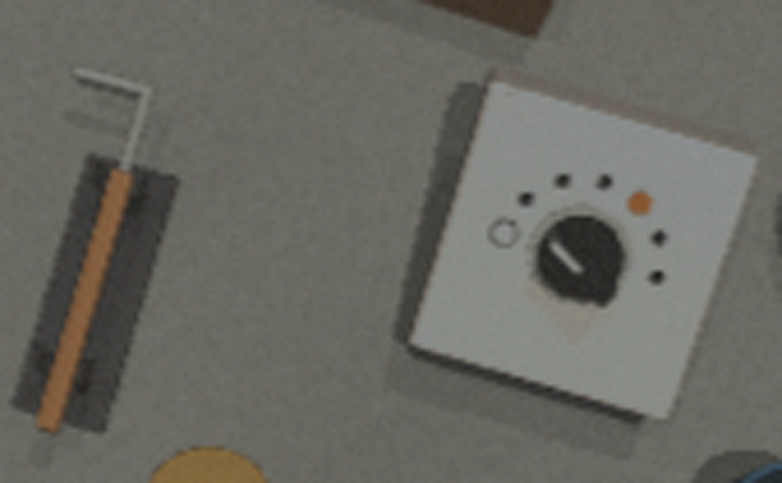

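The crop confirms it: the cradle rod has its handle from (48,430) to (122,172) and its finger ends at (75,72), towards +y. The dial's pointer aims at the first small black dot (527,198), so it starts in click 1 and needs three clicks to reach orange. Next I'll measure the rod and hatch yaw.

Run:
```python
from h import *
f=lambda u,v:(280+u/4.6,195+v/4.6)
a=ray('top',f(122,172),.066);b=ray('top',f(48,430),.066);c=ray('top',f(148,92),.063)
print('rod',a,b,c,np.arctan2(*(a-b)[[1,0]]),np.arctan2(*(c-b)[[1,0]]), np.linalg.norm(a-b))
for p in ((415,345),(668,416),(492,80),(755,155)): print(ray('top',f(*p),.11).round(3))
save('top','crop2.png',(105,120,255,240),5)
o=robot.get_obs();print(cam('wrist')[2], (lambda K,r,t:-cv2.Rodrigues(r)[0].T@t)(*cam('wrist')),o['tool_pos'])
```

```text
rod [ 0.54572666 -0.08613199  0.066     ] [ 0.38414313 -0.0574898   0.066     ] [ 0.59859731 -0.09708166  0.063     ] -0.175437028453574 -0.1825613037953601 0.16410244899972354
[ 0.447 -0.267  0.11 ]
[ 0.419 -0.415  0.11 ]
[ 0.611 -0.302  0.11 ]
[ 0.579 -0.46   0.11 ]
[-0.54877995 -0.03074176  0.39339988] [0.13677083 0.53787186 0.38581803] [0.21408874 0.50661117 0.40469522]
```

View pics/crop2.png

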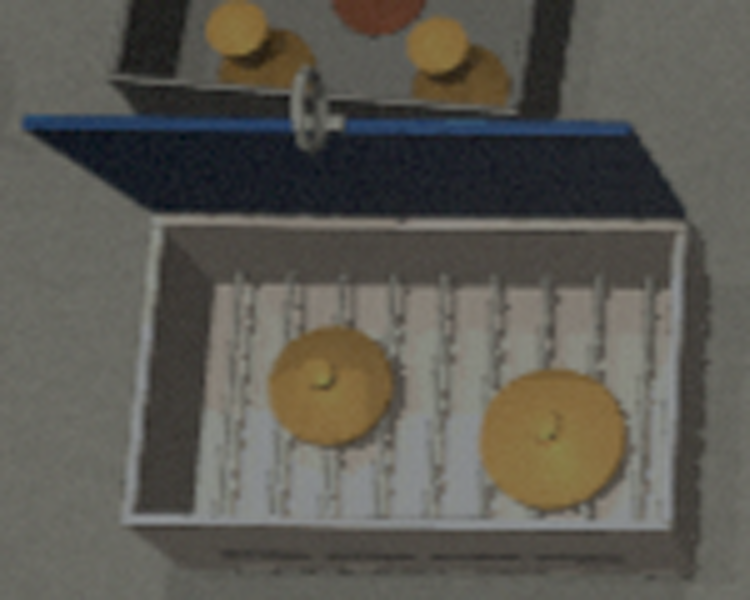

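The crop shows the blue panel's top edge from (25,120) to (632,130), the ring at (312,108), and the dryer rim corners at (125,522), (670,525), (158,220) and (685,228).

```bash
cat >> h.py <<'E'
def goto(pos,rpy=None,M=None):
    """print shift (in row units, tool axes as now) and turn to bring TCP to pos / orientation"""
    o=robot.get_obs(); R0=R.from_euler('xyz',o['ee_rot']); 
    R1=R.from_euler('xyz',rpy) if M is None else R.from_matrix(M)
    w=(R0.inv()*R1).as_rotvec()
    dw=np.array(pos)-o['tool_pos']
    print('now-tool shift units',(R0.inv().apply(dw)/.04).round(2),'after-turn shift units',(R1.inv().apply(dw)/.04).round(2),'twist units',(w/.1).round(2),'world d',dw.round(4),'t',o['time'])
E
python3 - <<'E'
from h import *
f=lambda u,v:(105+u/5,120+v/5)
P=lambda u,v,z:ray('top',f(u,v),z)
for a,b,z in (((125,522),(670,525),.11),((158,220),(685,228),.11),((25,120),(632,130),.293)):
    A,B=P(*a,z),P(*b,z); d=A-B; print(A.round(3),B.round(3),'mid',((A+B)/2).round(3),'yaw',np.arctan2(-d[0],d[1]).round(3),np.linalg.norm(d))
print(P(312,108,.312))
yaw=np.pi-.178
goto([.4735,-.0738,.059+.18+.12],[np.pi,0,yaw])
E
```

```text
[0.513 0.394 0.11 ] [0.539 0.097 0.11 ] mid [0.526 0.246 0.11 ] yaw 0.086 0.29773223442056385
[0.688 0.406 0.11 ] [0.711 0.111 0.11 ] mid [0.7   0.259 0.11 ] yaw 0.075 0.2964237324422382
[0.667 0.404 0.293] [0.689 0.108 0.293] mid [0.678 0.256 0.293] yaw 0.073 0.2975903934541037
[0.67802564 0.25849019 0.312     ]
now-tool shift units [-11.62 -10.84   1.14] after-turn shift units [ -8.95 -13.13   1.14] twist units [ 0.    0.   -2.22] world d [ 0.2594 -0.5804 -0.0457] t 2.95
```

Emit:
play_rows:
  translation:
    - [0,0,0]
    - [0,0,0]
    - [0,0,0]
    - [-0.6,-0.88,0.08]
    - [-0.6,-0.88,0.08]
    - [-0.6,-0.88,0.08]
    - [-0.6,-0.88,0.08]
    - [-0.6,-0.88,0.08]
  twist:
    - [0,0,-0.74]
    - [0,0,-0.74]
    - [0,0,-0.74]
    - [0,0,0]
    - [0,0,0]
    - [0,0,0]
    - [0,0,0]
    - [0,0,0]
  gripper: [1,1,1,1,1,1,1,1]

```text
time: 3.75
tool_pos: [0.3013, 0.3107, 0.3887]
ee_rot: [3.141, 0.001, 2.964]
wrist_force: [1.1, 0.4, 0.4]
width: 0.0938
finger_force: 0.0
```

Emit:
play_rows:
  translation:
    - [-0.6,-0.88,0.08]
    - [-0.6,-0.88,0.08]
    - [-0.6,-0.88,0.08]
    - [-0.6,-0.88,0.08]
    - [-0.6,-0.88,0.08]
    - [-0.6,-0.88,0.08]
    - [-0.6,-0.88,0.08]
    - [-0.6,-0.88,0.08]
  twist:
    - [0,0,0]
    - [0,0,0]
    - [0,0,0]
    - [0,0,0]
    - [0,0,0]
    - [0,0,0]
    - [0,0,0]
    - [0,0,0]
  gripper: [1,1,1,1,1,1,1,1]

```text
time: 4.55
tool_pos: [0.4405, -0.0007, 0.3633]
ee_rot: [3.141, 0.001, 2.963]
wrist_force: [1.3, 0.1, -0.3]
width: 0.0939
finger_force: 0.0
```

Run:
```python
from h import *
yaw=np.pi-.178
goto([.4735,-.0738,.059+.18+.12],[np.pi,0,yaw])
save('wrist','w1.png')
for n in ('rod_grip','hook_mid','cradle_rest'): print(n,[(np.round(d['centre'],4).tolist(),round(d['score'],2)) for d in robot.spot_point(n,'wrist')[:3]], proj('wrist',[.4735,-.0738,.066]))
```

```text
now-tool shift units [-1.14 -1.65  0.11] after-turn shift units [-1.14 -1.65  0.11] twist units [ 0.    0.01 -0.  ] world d [ 0.033  -0.0731 -0.0043] t 4.55
rod_grip [([0.4774, -0.0719, 0.064], 0.68)] [[242.11062911 289.33579485]]
hook_mid [] [[239.21322293 290.56759859]]
cradle_rest [([0.4792, -0.0728, 0.0595], 0.81)] [[237.45130798 290.93193042]]
```

View pics/w1.png

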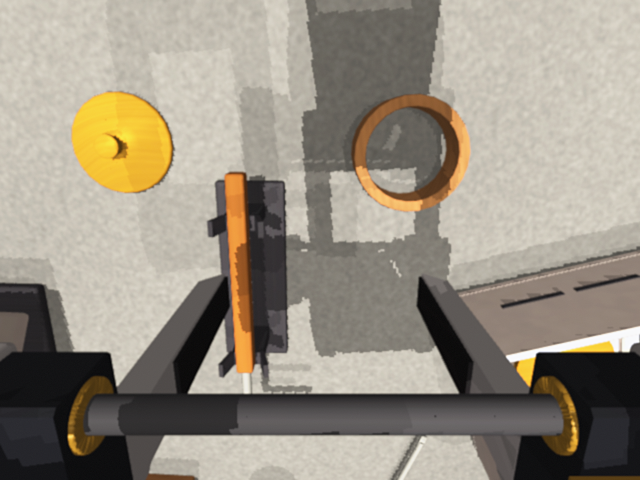

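The wrist view shows the cradle rod's handle from (235,173) to (244,371), with the lid at (120,142) and the tape at (410,150) well clear. Moving over the rod now.

Emit:
play_rows:
  translation:
    - [-0.38,-0.55,0.04]
    - [-0.38,-0.55,0.04]
    - [-0.38,-0.55,0.04]
    - [0,0,0.6]
    - [0,0,0.6]
    - [0,0,0]
    - [0,0,0]
    - [0,0,0]
  twist:
    - [0,0,0]
    - [0,0,0]
    - [0,0,0]
    - [0,0,0]
    - [0,0,0]
    - [0,0,0]
    - [0,0,0]
    - [0,0,0]
  gripper: [1,1,1,1,1,1,1,1]

```text
time: 5.55
tool_pos: [0.4738, -0.0712, 0.312]
ee_rot: [-3.142, 0.003, 2.965]
wrist_force: [0.4, -0.1, 0.2]
width: 0.0938
finger_force: 0.0
```

Run:
```python
from h import *
im=robot.snapshot('wrist')
print([(n,[(np.round(d['centre'],4).tolist(),round(d['score'],2)) for d in robot.spot_point(n,'wrist')[:3]]) for n in ('rod_grip','cradle_rest')])
hsv=cv2.cvtColor(im,cv2.COLOR_RGB2HSV); m=cv2.inRange(hsv,(5,120,80),(20,255,255))
n,l,s,c=cv2.connectedComponentsWithStats(m)
for i in range(1,n):
    if s[i,4]>1500:
        cnt=np.argwhere(l==i)[:,::-1].astype(np.float32); vx,vy,x,y=cv2.fitLine(cnt,2,0,.01,.01).ravel()
        A,B=ray('wrist',(x+vx*60,y+vy*60),.066),ray('wrist',(x-vx*60,y-vy*60),.066); d=A-B
        print(s[i],(vx,vy,x,y),A.round(4),B.round(4),np.arctan2(d[1],d[0]))
        h=ray('wrist',(x,y),.066); u=d/np.linalg.norm(d); 
        o=robot.get_obs()['tool_pos']; q=o-h; print('tool off axis', (q[0]*-u[1]+q[1]*u[0]))
goto([.4735,-.0738,.059+.18],[np.pi,0,np.pi-.178])
```

```text
[('rod_grip', [([0.477, -0.0716, 0.0582], 0.56)]), ('cradle_rest', [([0.4812, -0.0717, 0.0595], 0.93)])]
[  450     7   163   155 11551] (np.float32(0.83455783), np.float32(-0.5509203), np.float32(540.444), np.float32(82.597786)) [0.3839 0.0866 0.066 ] [0.4083 0.0327 0.066 ] 1.9952262259563138
tool off axis -0.016699367538127924
[ 310  105   26  258 5924] (np.float32(0.0113989785), np.float32(-0.99993503), np.float32(322.1359), np.float32(229.6001)) [ 0.4212 -0.0637  0.066 ] [ 0.4952 -0.0778  0.066 ] 2.9532738656268593
tool off axis -0.0020095975358086484
now-tool shift units [ 0.   -0.05  1.82] after-turn shift units [-0.   -0.05  1.82] twist units [-0.    0.03  0.01] world d [-0.0002 -0.0021 -0.0728] t 5.7
```

Emit:
play_rows:
  translation:
    - [0,-0.03,0.45]
    - [0,0,0.45]
    - [0,0,0.45]
    - [0,0,0.45]
    - [0,0,0]
    - [0,0,0]
    - [0,0,0]
    - [0,0,0]
  twist:
    - [0,0,0.1]
    - [0,0,0]
    - [0,0,0]
    - [0,0,0]
    - [0,0,0]
    - [0,0,0]
    - [0,0,0]
    - [0,0,0]
  gripper: [1,1,1,1,1,-1,-1,-1]

```text
time: 6.5
tool_pos: [0.4738, -0.0733, 0.2397]
ee_rot: [-3.141, 0.003, 2.954]
wrist_force: [0.0, 0.2, 0.8]
width: 0.0736
finger_force: 0.0
```

Emit:
play_rows:
  translation:
    - [0,0,0]
    - [0,0,0]
    - [0,0,0]
    - [0,0,-0.2]
    - [0,0,-0.5]
    - [0,0,-0.8]
    - [0,0,-0.8]
    - [0,0,-0.8]
  twist:
    - [0,0,0]
    - [0,0,0]
    - [0,0,0]
    - [0,0,0]
    - [0,0,0]
    - [0,0,0]
    - [0,0,0]
    - [0,0,0]
  gripper: [-1,-1,-1,-1,-1,-1,-1,-1]

```text
time: 7.3
tool_pos: [0.473, -0.0731, 0.3641]
ee_rot: [3.142, 0.0, 2.954]
wrist_force: [0.6, -0.3, -0.2]
width: 0.0094
finger_force: 0.0
```

Run:
```python
from h import *
robot.snapshot('top')
for n in ('rod_grip','hook_mid'): print([(np.round(d['centre'],4).tolist(),round(d['score'],2)) for d in robot.spot_point(n,'top')])
robot.snapshot('scene')
for n in ('rod_grip','hook_mid'): print([(np.round(d['centre'],4).tolist(),round(d['score'],2)) for d in robot.spot_point(n,'scene')])
im=save('wrist','w2.png')
print(robot.get_obs()['width'])
```

```text
[([0.1988, 0.2785, 0.0078], 0.57), ([0.212, -0.3461, 0.0045], 0.55)]
[([0.1037, 0.4216, 0.012], 0.98), ([0.1427, -0.276, -0.0005], 0.64)]
[([0.1949, 0.2794, 0.008], 0.95), ([0.2098, -0.3478, 0.0023], 0.81), ([0.4732, -0.0713, 0.0586], 0.61)]
[([0.6087, -0.0683, 0.0629], 0.65), ([0.1423, -0.278, 0.0043], 0.54)]
0.00031482925518627053
```

View pics/w2.png

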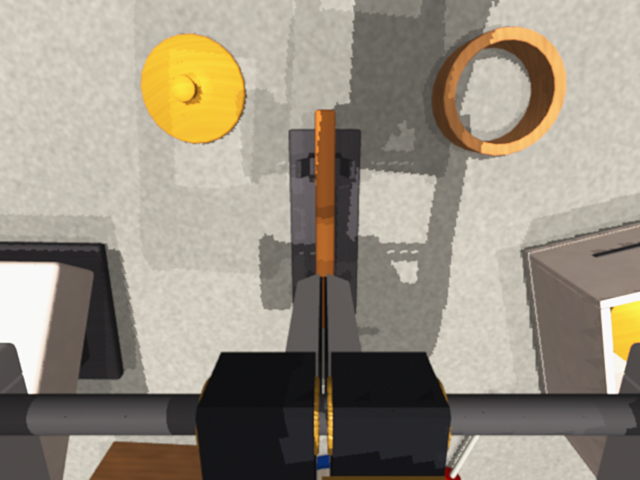

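The fingers closed too late, after the lift had started. The rod still lies in the cradle at (325,190), undisturbed. I'll reopen, go down again and leave longer to close.

Emit:
play_rows:
  translation:
    - [0,0,0]
    - [0,0,0]
    - [0,0,0]
    - [0,0,0]
    - [0,0,0.2]
    - [0,0,0.9]
    - [0,0,0.9]
    - [0,0,0.7]
  twist:
    - [0,0,0]
    - [0,0,0]
    - [0,0,0]
    - [0,0,0]
    - [0,0,0]
    - [0,0,0]
    - [0,0,0]
    - [0,0,0]
  gripper: [0,0,0,0,0,0,0,0]

```text
time: 8.45
tool_pos: [0.4725, -0.073, 0.2517]
ee_rot: [3.141, -0.002, 2.954]
wrist_force: [0.1, -0.1, -0.0]
width: 0.047
finger_force: 0.0
```

Emit:
play_rows:
  translation:
    - [0.03,0,0.42]
    - [0,0,0]
    - [0,0,0]
    - [0,0,0]
    - [0,0,0]
    - [0,0,0]
    - [0,0,0]
    - [0,0,0]
  twist:
    - [0,0,0]
    - [0,0,0]
    - [0,0,0]
    - [0,0,0]
    - [0,0,0]
    - [0,0,0]
    - [0,0,0]
    - [0,0,0]
  gripper: [0,0,-1,-1,-1,-1,-1,-1]

```text
time: 9.25
tool_pos: [0.4724, -0.0729, 0.2384]
ee_rot: [3.141, 0.002, 2.954]
wrist_force: [-0.3, 1.3, 3.9]
width: 0.0141
finger_force: 30.0
```

```bash
cat >> h.py <<'E'
A=0.078; X=np.array([np.cos(A),np.sin(A),0]); Y=np.array([-np.sin(A),np.cos(A),0]); Z=np.array([0,0,1.])
def tcp_for_hook(h): return np.array(h)-.024*Y-.132*X+.1794*Z
E
python3 - <<'E'
from h import *
E=np.array([.677,.2588,.312]); rp=[np.pi,0,np.pi+A]
for n,h in (('far',E-.06*X-.065*Y),('pre',E-.065*Y),('in',E)):
    print(n,tcp_for_hook(h).round(3)); goto(tcp_for_hook(h),rp)
E
```

```text
far [0.493 0.155 0.491]
now-tool shift units [ 0.56  5.7  -6.33] after-turn shift units [-0.95  5.64 -6.33] twist units [ 0.    0.02 -2.66] world d [0.0201 0.228  0.253 ] t 9.25
pre [0.552 0.16  0.491]
now-tool shift units [-0.89  6.09 -6.32] after-turn shift units [-2.45  5.64 -6.33] twist units [ 0.    0.02 -2.66] world d [0.08   0.2327 0.253 ] t 9.25
in [0.547 0.225 0.491]
now-tool shift units [-0.46  7.66 -6.32] after-turn shift units [-2.45  7.27 -6.33] twist units [ 0.    0.02 -2.66] world d [0.0749 0.2975 0.253 ] t 9.25
```

Emit:
play_rows:
  translation:
    - [0,0,-0.3]
    - [0,0,-0.63]
    - [0,0,-0.9]
    - [0,0,-0.9]
    - [0,0,-0.9]
    - [0,0,-0.9]
    - [0,0,-0.9]
    - [0,0,-0.9]
  twist:
    - [0,0,0]
    - [0,0,0]
    - [0,0,0]
    - [0,0,0]
    - [0,0,0]
    - [0,0,0]
    - [0,0,0]
    - [0,0,0]
  gripper: [-1,-1,-1,-1,-1,-1,-1,-1]

```text
time: 10.05
tool_pos: [0.4715, -0.0728, 0.4926]
ee_rot: [-3.141, 0.0, 2.954]
wrist_force: [0.6, -0.0, -0.1]
width: 0.0142
finger_force: 30.0
```

Emit:
play_rows:
  translation:
    - [0,0,0]
    - [0,0,0]
    - [0,0,0]
    - [0,0,0]
    - [-0.25,0.8,0]
    - [-0.25,0.9,0]
    - [-0.25,0.9,0]
    - [-0.2,0.8,0]
  twist:
    - [0,0,-0.66]
    - [0,0,-0.66]
    - [0,0,-0.67]
    - [0,0,-0.67]
    - [0,0,0]
    - [0,0,0]
    - [0,0,0]
    - [0,0,0]
  gripper: [-1,-1,-1,-1,-1,-1,-1,-1]

```text
time: 10.85
tool_pos: [0.4992, 0.067, 0.491]
ee_rot: [-3.142, -0.0, -3.063]
wrist_force: [0.6, -0.0, -1.1]
width: 0.0138
finger_force: 30.0
```

Emit:
play_rows:
  translation:
    - [0,0.8,0]
    - [0,0.7,0]
    - [0,0.5,0]
    - [0,0.24,0]
    - [0,0,0]
    - [0,0,0]
  twist:
    - [0,0,0]
    - [0,0,0]
    - [0,0,0]
    - [0,0,0]
    - [0,0,0]
    - [0,0,0]
  gripper: [-1,-1,-1,-1,-1,-1]

```text
time: 11.45
tool_pos: [0.4923, 0.1544, 0.4908]
ee_rot: [-3.141, -0.0, -3.064]
wrist_force: [0.7, -0.4, -0.3]
width: 0.0134
finger_force: 30.0
```

Run:
```python
from h import *
E=np.array([.677,.2588,.312]); rp=[np.pi,0,np.pi+A]
goto(tcp_for_hook(E-.065*Y),rp)
for c in ('top','scene'):
  for k in range(2):
    robot.snapshot(c)
    for n in ('eye','hook_mid','rod_grip'): print(c,n,[(np.round(d['centre'],4).tolist(),round(d['score'],2)) for d in robot.spot_point(n,c) if d['centre'][2]>.2])
a=robot.snapshot('top')[110:250,105:255]; b=robot.snapshot('scene')[100:240,440:600]
cv2.imwrite('pics/c3.png',np.hstack([cv2.resize(a,(400,373)),cv2.resize(b,(400,373))])[:,:,::-1])
```

```text
now-tool shift units [-1.51  0.02 -0.02] after-turn shift units [-1.51  0.02 -0.02] twist units [-0.01 -0.   -0.  ] world d [0.06   0.0054 0.0006] t 11.45
top eye [([0.6765, 0.2588, 0.3101], 0.84)]
top hook_mid [([0.6239, 0.1875, 0.3093], 0.54), ([0.491, 0.1501, 0.3121], 0.35)]
top rod_grip [([0.4928, 0.1518, 0.3104], 0.53)]
top eye [([0.6773, 0.2607, 0.313], 0.58)]
top hook_mid [([0.6201, 0.1892, 0.3114], 0.46)]
top rod_grip [([0.4942, 0.1488, 0.3088], 0.61)]
scene eye [([0.6758, 0.2592, 0.3135], 0.57)]
scene hook_mid [([0.6209, 0.1902, 0.3165], 0.68)]
scene rod_grip [([0.4949, 0.1573, 0.3099], 0.66)]
scene eye [([0.6772, 0.2579, 0.3153], 0.76)]
scene hook_mid [([0.6223, 0.1914, 0.3143], 0.87)]
scene rod_grip [([0.4913, 0.1523, 0.312], 0.86)]
```

View pics/c3.png

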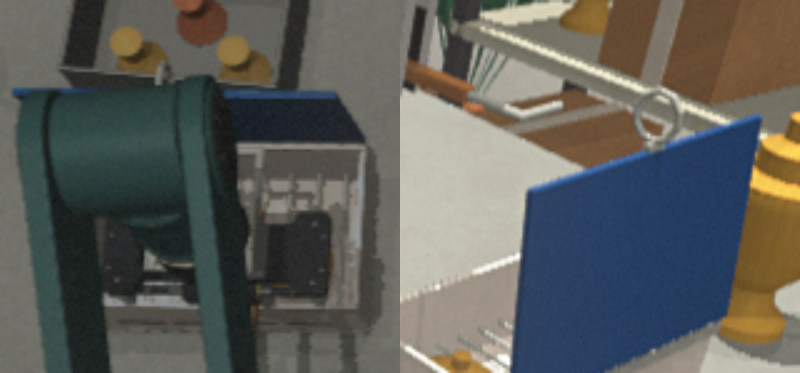

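Left pane: the arm hovers over the dryer. Right pane: the rod's hook at (530,108) is level with the ring at (658,117). The measured hook-to-eye gap is 60 mm along X, 65 mm along Y and 0 in z.

Emit:
play_rows:
  translation:
    - [-0.4,0,0]
    - [-0.5,0,0]
    - [-0.4,0,0]
    - [-0.2,0,0]
    - [0,0,0]
    - [0,0.3,0]
    - [0,0.3,0]
    - [0,0,0]
  twist:
    - [0,0,0]
    - [0,0,0]
    - [0,0,0]
    - [0,0,0]
    - [0,0,0]
    - [0,0,0]
    - [0,0,0]
    - [0,0,0]
  gripper: [-1,-1,-1,-1,-1,-1,-1,-1]

```text
time: 13.15
tool_pos: [0.5494, 0.1854, 0.4911]
ee_rot: [3.141, 0.0, -3.061]
wrist_force: [-0.3, -1.4, -1.5]
width: 0.0142
finger_force: 30.0
```

Run:
```python
from h import *
H=[];E=[]
for k in range(4):
  for c in ('scene','top'):
    robot.snapshot(c)
    for n,L in (('eye',E),('hook_mid',H)):
        L+=[d['centre'] for d in robot.spot_point(n,c) if d['centre'][2]>.2 and d['centre'][0]>.6][:1]
print(len(E),len(H)); E=np.mean(E,0);H=np.mean(H,0); d=E-H
print(E.round(4),H.round(4),'along X',d@X,'Y',d@Y,'z',d[2]); goto(robot.get_obs()['tool_pos']+d,[np.pi,0,np.pi+A])
```

```text
4 8
[0.6755 0.2599 0.3122] [0.6783 0.2202 0.3123] along X 0.00022330627283627565 Y 0.03975346851921866 z -0.00017499999999992522
now-tool shift units [-0.01  0.99  0.  ] after-turn shift units [-0.01  0.99  0.  ] twist units [0. 0. 0.] world d [-0.0029  0.0396 -0.0002] t 14.35
```

Aligned to under 1 mm. Inserting the finger.

Emit:
play_rows:
  translation:
    - [0,0.25,0]
    - [0,0.25,0]
    - [0,0.25,0]
    - [0,0.24,0]
    - [0,0,0]
    - [0,0,0]
  twist:
    - [0,0,0]
    - [0,0,0]
    - [0,0,0]
    - [0,0,0]
    - [0,0,0]
    - [0,0,0]
  gripper: [-1,-1,-1,-1,-1,-1]

```text
time: 14.95
tool_pos: [0.5471, 0.2235, 0.4906]
ee_rot: [-3.141, -0.0, -3.063]
wrist_force: [-0.3, -1.0, -1.1]
width: 0.0136
finger_force: 30.0
```

Run:
```python
from h import *
save('scene','c4.png',(500,110,580,170),8)
for n in ('eye','hook_mid'): print(n,[(np.round(d['centre'],4).tolist(),round(d['score'],2)) for d in robot.spot_point(n,'scene') if d['centre'][2]>.2])
# arc: hook shifts in (X,z), tool units (tool x=-X, z=-up), from angle 1.434
Hn=np.array([.7025,.2592,.115]); r=.205
th=np.linspace(1.434,0,19)
d=np.c_[np.diff(-r*np.cos(th)),np.diff(r*np.sin(th))]
print(np.c_[-d[:,0]/.04,-d[:,1]/.04].round(2).tolist())
```

```text
eye [([0.6746, 0.2575, 0.3097], 0.72)]
hook_mid [([0.6754, 0.2625, 0.3164], 0.89)]
[[0.4, 0.07], [0.39, 0.1], [0.39, 0.13], [0.37, 0.16], [0.36, 0.19], [0.34, 0.22], [0.32, 0.25], [0.3, 0.27], [0.28, 0.3], [0.26, 0.32], [0.23, 0.34], [0.2, 0.35], [0.17, 0.37], [0.14, 0.38], [0.11, 0.39], [0.08, 0.4], [0.05, 0.41], [0.02, 0.41]]
```

View pics/c4.png

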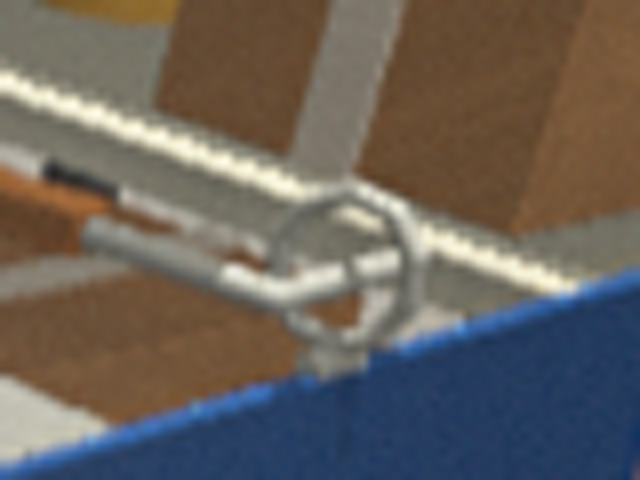

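The crop shows the hook finger passing through the ring, at (350,270). Now pulling along the arc.

Emit:
play_rows:
  translation:
    - [0.4,0.0,0.07]
    - [0.39,0,0.1]
    - [0.39,0,0.13]
    - [0.37,0,0.16]
    - [0.36,0,0.19]
    - [0.34,0,0.22]
    - [0.32,0,0.25]
    - [0.3,0,0.27]
  twist:
    - [0,0,0]
    - [0,0,0]
    - [0,0,0]
    - [0,0,0]
    - [0,0,0]
    - [0,0,0]
    - [0,0,0]
    - [0,0,0]
  gripper: [-1,-1,-1,-1,-1,-1,-1,-1]

```text
time: 15.9
tool_pos: [0.4324, 0.2136, 0.4354]
ee_rot: [3.141, 0.003, -3.064]
wrist_force: [1.3, -0.3, -0.8]
width: 0.0135
finger_force: 30.0
```

Run:
```python
from h import *
Hn=np.array([.7025,.2592,.115])
for k in range(2):
  for c in ('scene','top'):
    robot.snapshot(c)
    for n in ('eye','hook_mid'):
      for d in robot.spot_point(n,c):
        p=np.array(d['centre'])
        if p[2]>.1 and p[1]>.15: q=p-Hn; print(c,n,p.round(4),round(d['score'],2),'ang',np.arctan2(q[2],-q@X).round(3),'r',np.hypot(q[2],q@X).round(3),'Y',(q@Y).round(3))
o=robot.get_obs(); h=o['tool_pos']+.024*Y+.132*X-.1794*Z; q=h-Hn; print('cmd hook',h.round(4),np.arctan2(q[2],-q@X),np.hypot(q[2],q@X),o['wrist_force'])
```

```text
scene eye [0.5698 0.2516 0.2658] 0.82 ang 0.848 r 0.201 Y 0.003
scene hook_mid [0.5637 0.2521 0.2619] 0.66 ang 0.813 r 0.202 Y 0.004
top eye [0.5675 0.2526 0.2602] 0.64 ang 0.821 r 0.198 Y 0.004
top hook_mid [0.5594 0.2502 0.2535] 0.5 ang 0.768 r 0.199 Y 0.002
scene eye [0.5648 0.2497 0.2618] 0.95 ang 0.816 r 0.201 Y 0.001
scene hook_mid [0.5629 0.2522 0.2589] 0.7 ang 0.8 r 0.201 Y 0.004
top eye [0.5676 0.2478 0.2578] 0.62 ang 0.812 r 0.197 Y -0.001
top hook_mid [0.5646 0.2514 0.2542] 0.69 ang 0.789 r 0.196 Y 0.003
top hook_mid [0.5651 0.2512 0.2601] 0.49 ang 0.812 r 0.2 Y 0.003
cmd hook [0.5627 0.2483 0.2558] 0.7875670422079186 0.19870086312502377 [-0.69791482  0.16322817 -0.64206758]
```

Emit:
play_rows:
  translation:
    - [0.28,0,0.3]
    - [0.26,0,0.32]
    - [0.23,0,0.34]
    - [0.2,0,0.35]
    - [0.17,0,0.37]
    - [0.14,0,0.38]
    - [0.11,0,0.39]
    - [0.08,0,0.4]
  twist:
    - [0,0,0]
    - [0,0,0]
    - [0,0,0]
    - [0,0,0]
    - [0,0,0]
    - [0,0,0]
    - [0,0,0]
    - [0,0,0]
  gripper: [-1,-1,-1,-1,-1,-1,-1,-1]

```text
time: 17.3
tool_pos: [0.3741, 0.2096, 0.3211]
ee_rot: [3.141, 0.002, -3.063]
wrist_force: [-0.3, -1.2, -0.9]
width: 0.0133
finger_force: 30.0
```

Emit:
play_rows:
  translation:
    - [0.05,0,0.41]
    - [0.02,0,0.41]
    - [0,0,0]
    - [0,0,0]
  twist:
    - [0,0,0]
    - [0,0,0]
    - [0,0,0]
    - [0,0,0]
  gripper: [-1,-1,-1,-1]

```text
time: 17.7
tool_pos: [0.3714, 0.2093, 0.2885]
ee_rot: [-3.142, -0.0, -3.063]
wrist_force: [-0.5, 0.3, -0.6]
width: 0.0137
finger_force: 30.0
```

```bash
cat > chk.py <<'E'
from h import *
Hn=np.array([.7025,.2592,.115])
for k in range(2):
  for c in ('scene','top'):
    robot.snapshot(c)
    for n in ('eye','hook_mid'):
      for d in robot.spot_point(n,c):
        p=np.array(d['centre'])
        if p[2]>.07 and p[1]>.1 and p[0]>.4: q=p-Hn; print(c,n,p.round(4),round(d['score'],2),'ang',np.arctan2(q[2],-q@X).round(3),'r',np.hypot(q[2],q@X).round(3),'Y',(q@Y).round(3))
o=robot.get_obs(); h=o['tool_pos']+.024*Y+.132*X-.1794*Z; q=h-Hn; print('cmd hook',h.round(4),np.arctan2(q[2],-q@X),np.hypot(q[2],q@X),o['wrist_force'])
E
python3 chk.py
```

```text
scene eye [0.5006 0.2438 0.1111] 0.64 ang -0.019 r 0.203 Y 0.0
scene hook_mid [0.5018 0.2466 0.1124] 0.64 ang -0.013 r 0.201 Y 0.003
top eye [0.4993 0.2434 0.1115] 0.82 ang -0.017 r 0.204 Y 0.0
top hook_mid [0.5018 0.2445 0.109 ] 0.49 ang -0.03 r 0.201 Y 0.001
scene eye [0.4985 0.2459 0.1157] 0.8 ang 0.003 r 0.204 Y 0.003
scene hook_mid [0.5012 0.2447 0.1135] 0.81 ang -0.007 r 0.202 Y 0.001
top eye [0.4998 0.2452 0.1135] 0.59 ang -0.007 r 0.203 Y 0.002
top hook_mid [0.5025 0.2432 0.1081] 0.68 ang -0.034 r 0.201 Y -0.0
top hook_mid [0.4987 0.2447 0.1143] 0.21 ang -0.003 r 0.204 Y 0.001
cmd hook [0.501  0.2435 0.1089] -0.029954976018276385 0.20217552703187694 [-0.36039711 -0.17845107 -0.95207035]
```

Emit:
play_rows:
  translation:
    - [0,0,0.15]
    - [0,0,0.08]
    - [0,0,0]
  twist:
    - [0,0,0]
    - [0,0,0]
    - [0,0,0]
  gripper: [-1,-1,-1]

```text
time: 18.6
tool_pos: [0.3714, 0.2093, 0.2788]
ee_rot: [3.141, 0.0, -3.063]
wrist_force: [-0.4, 0.1, 1.4]
width: 0.0139
finger_force: 30.0
```

Emit:
play_rows:
  translation:
    - [0,0,0.1]
    - [0,0,0]
    - [0,0,0]
  twist:
    - [0,0,0]
    - [0,0,0]
    - [0,0,0]
  gripper: [-1,-1,-1]

```text
time: 18.9
tool_pos: [0.3714, 0.2093, 0.2751]
ee_rot: [3.141, 0.0, -3.063]
wrist_force: [0.8, -0.0, 0.1]
width: 0.0134
finger_force: 30.0
```

```bash
python3 chk.py
```

```text
scene eye [0.4996 0.246  0.1132] 0.57 ang -0.009 r 0.203 Y 0.003
scene hook_mid [0.5024 0.2481 0.1074] 0.62 ang -0.038 r 0.201 Y 0.005
top eye [0.4998 0.2442 0.1108] 0.75 ang -0.021 r 0.203 Y 0.001
top hook_mid [0.4988 0.2432 0.1001] 0.51 ang -0.073 r 0.205 Y -0.0
top hook_mid [0.702  0.2606 0.1175] 0.17 ang 1.416 r 0.003 Y 0.001
scene eye [0.4988 0.2455 0.1133] 0.55 ang -0.008 r 0.204 Y 0.002
top eye [0.5022 0.2426 0.1094] 0.72 ang -0.028 r 0.201 Y -0.001
top hook_mid [0.5037 0.2456 0.0998] 0.69 ang -0.076 r 0.2 Y 0.002
cmd hook [0.5011 0.2435 0.0957] -0.09505226652161121 0.2029728172395384 [ 0.5335772  -0.60853388  0.9309499 ]
```

Emit:
play_rows:
  translation:
    - [0,0,-0.15]
    - [0,0,-0.12]
    - [0,0,0]
    - [0,-0.3,0]
    - [0,-0.4,0]
    - [0,-0.4,0]
    - [0,-0.4,0]
    - [0,0,0]
  twist:
    - [0,0,0]
    - [0,0,0]
    - [0,0,0]
    - [0,0,0]
    - [0,0,0]
    - [0,0,0]
    - [0,0,0]
    - [0,0,0]
  gripper: [-1,-1,-1,-1,-1,-1,-1,-1]

```text
time: 20.3
tool_pos: [0.3759, 0.1477, 0.2855]
ee_rot: [-3.141, -0.001, -3.066]
wrist_force: [0.7, 0.8, -1.1]
width: 0.0137
finger_force: 30.0
```

```bash
python3 chk.py
python3 - <<'E'
from h import *
for c in ('scene','top'):
    print(c,[(np.round(d['centre'],4).tolist(),round(d['score'],2)) for d in robot.spot_point('rod_grip',c)])
goto([.4724,-.0729,.2384+.1],[np.pi,0,2.954])
E
```

```text
scene eye [0.4994 0.2448 0.1132] 0.69 ang -0.009 r 0.204 Y 0.001
scene hook_mid [0.5057 0.1861 0.1194] 0.64 ang 0.022 r 0.202 Y -0.058
top eye [0.4987 0.2453 0.1147] 0.85 ang -0.001 r 0.204 Y 0.002
top hook_mid [0.5081 0.186  0.1095] 0.7 ang -0.028 r 0.2 Y -0.058
scene eye [0.5018 0.244  0.1137] 0.79 ang -0.006 r 0.201 Y 0.0
scene hook_mid [0.5035 0.1839 0.1178] 0.93 ang 0.014 r 0.204 Y -0.06
top eye [0.4972 0.2464 0.1143] 0.76 ang -0.003 r 0.206 Y 0.003
top hook_mid [0.507  0.1857 0.1069] 0.45 ang -0.04 r 0.201 Y -0.058
cmd hook [0.5057 0.1839 0.1064] -0.04232678125768136 0.20227642714795283 [-0.79585824  0.42491851 -0.40969023]
scene [([0.3791, 0.1508, 0.1086], 0.65), ([0.1999, 0.2795, 0.0092], 0.52), ([0.2098, -0.3477, 0.0033], 0.5)]
top [([0.2101, -0.3492, 0.0054], 0.58)]
now-tool shift units [-1.97 -5.73 -1.31] after-turn shift units [-3.41 -5.01 -1.31] twist units [ 0.   -0.    2.66] world d [ 0.0964 -0.2225  0.0525] t 21.0
```

Emit:
play_rows:
  translation:
    - [0,0,-0.6]
    - [0,0,-1]
    - [0,0,0]
    - [0,0,0]
    - [0,0,0]
    - [0,0,0]
    - [-0.57,-0.83,0]
    - [-0.57,-0.83,0]
  twist:
    - [0,0,0]
    - [0,0,0]
    - [0,0,0.66]
    - [0,0,0.66]
    - [0,0,0.67]
    - [0,0,0.67]
    - [0,0,0]
    - [0,0,0]
  gripper: [-1,-1,-1,-1,-1,-1,-1,-1]

```text
time: 21.8
tool_pos: [0.4084, 0.0756, 0.3501]
ee_rot: [3.141, 0.001, 2.957]
wrist_force: [1.6, -0.2, -0.6]
width: 0.0135
finger_force: 30.0
```

Emit:
play_rows:
  translation:
    - [-0.57,-0.83,0]
    - [-0.57,-0.83,0]
    - [-0.57,-0.83,0]
    - [-0.56,-0.83,0]
    - [0,0,0]
    - [0,0,0]
  twist:
    - [0,0,0]
    - [0,0,0]
    - [0,0,0]
    - [0,0,0]
    - [0,0,0]
    - [0,0,0]
  gripper: [-1,-1,-1,-1,-1,-1]

```text
time: 22.4
tool_pos: [0.4729, -0.0723, 0.3494]
ee_rot: [3.141, -0.001, 2.952]
wrist_force: [-0.2, -0.1, -0.7]
width: 0.0135
finger_force: 30.0
```

Run:
```python
from h import *
goto([.4724,-.0729,.2384+.003],[np.pi,0,2.954])
for c in ('scene','top','scene'):
  robot.snapshot(c)
  for n in ('rod_grip','hook_mid','cradle_rest'):
    print(c,n,[(np.round(d['centre'],4).tolist(),round(d['score'],2)) for d in robot.spot_point(n,c) if d['centre'][0]>.4])
```

```text
now-tool shift units [ 0.01 -0.02  2.7 ] after-turn shift units [ 0.01 -0.02  2.7 ] twist units [ 0.01 -0.01 -0.02] world d [-0.0005 -0.0006 -0.108 ] t 22.4
scene rod_grip [([0.4733, -0.0762, 0.169], 0.75)]
scene hook_mid [([0.6072, -0.0678, 0.1801], 0.8), ([0.7446, -0.2813, -0.0003], 0.57)]
scene cradle_rest [([0.487, -0.0726, 0.057], 0.79)]
top rod_grip [([0.7473, -0.2802, 0.0026], 0.47)]
top hook_mid []
top cradle_rest []
scene rod_grip [([0.4755, -0.0703, 0.1754], 0.66), ([0.4741, -0.0734, 0.1663], 0.62), ([0.7046, 0.2599, 0.1152], 0.39)]
scene hook_mid [([0.6065, -0.0666, 0.1827], 0.82)]
scene cradle_rest [([0.4836, -0.073, 0.056], 0.86)]
```

Emit:
play_rows:
  translation:
    - [-0.31,-0.02,0]
    - [0,0,0.8]
    - [0,0,0.8]
    - [0,0,0.6]
    - [0,0,0.3]
    - [0,0,0.1]
    - [0,0,0]
    - [0,0,0]
  twist:
    - [0,0.7,0]
    - [0,0,0]
    - [0,0,0]
    - [0,0,0]
    - [0,0,0]
    - [0,0,0]
    - [0,0,0]
    - [0,0,0]
  gripper: [-1,-1,-1,-1,-1,-1,-1,-1]

```text
time: 23.8
tool_pos: [0.4783, -0.0736, 0.2477]
ee_rot: [-3.141, -0.067, 2.954]
wrist_force: [-0.8, 0.1, -1.1]
width: 0.0138
finger_force: 30.0
```

Run:
```python
from h import *
o=robot.get_obs(); M=R.from_euler('xyz',o['ee_rot']).as_matrix(); print('grasp pt',(o['tool_pos']+.1794*M[:,2]).round(4),o['wrist_force'].round(1),'want .4724 -.0729 .059')
for c in ('scene','scene'):
  robot.snapshot(c)
  for n in ('rod_grip','hook_mid'):
    print(c,n,[(np.round(d['centre'],4).tolist(),round(d['score'],2)) for d in robot.spot_point(n,c) if d['centre'][0]>.4])
```

```text
grasp pt [ 0.4665 -0.0714  0.0687] [-0.8  0.1 -1.1] want .4724 -.0729 .059
scene rod_grip [([0.4692, -0.0729, 0.0674], 0.84)]
scene hook_mid [([0.6004, -0.0664, 0.0704], 0.82)]
scene rod_grip [([0.4681, -0.0747, 0.0683], 0.73)]
scene hook_mid [([0.5998, -0.0686, 0.0686], 0.82)]
```

Emit:
play_rows:
  translation:
    - [-0.15,0,0.12]
    - [0,0,0.1]
    - [0,0,0]
    - [0,0,0]
    - [0,0,0]
    - [0,0,0]
    - [0,0,0]
    - [0,0,0]
  twist:
    - [0,0,0]
    - [0,0,0]
    - [0,0,0]
    - [0,0,0]
    - [0,0,0]
    - [0,0,0]
    - [0,0,0]
    - [0,0,0]
  gripper: [-1,-1,-1,-0.6,-0.3,0,0,0]

```text
time: 24.9
tool_pos: [0.4828, -0.0744, 0.2367]
ee_rot: [3.141, -0.071, 2.954]
wrist_force: [0.2, -0.6, -0.5]
width: 0.046
finger_force: 0.0
```

Emit:
play_rows:
  translation:
    - [0,0,0]
    - [0,0,0]
    - [0,0,-0.4]
    - [0,0,-0.8]
    - [0,0,-0.9]
    - [0,0,-0.9]
    - [0,0,0]
    - [0,0,0]
  twist:
    - [0,0,0]
    - [0,0,0]
    - [0,0,0]
    - [0,0,0]
    - [0,0,0]
    - [0,0,0]
    - [0,-0.67,0]
    - [0,0,0]
  gripper: [0,0,0,0,0,0,0,0]

```text
time: 25.7
tool_pos: [0.4912, -0.076, 0.3584]
ee_rot: [-3.141, 0.001, 2.954]
wrist_force: [-0.3, 0.2, 0.3]
width: 0.047
finger_force: 0.0
```

Run:
```python
from h import *
for c in ('scene','wrist','scene'):
  robot.snapshot(c)
  for n in ('rod_grip','hook_mid','cradle_rest','dial_grip'):
    print(c,n,[(np.round(d['centre'],4).tolist(),round(d['score'],2)) for d in robot.spot_point(n,c) if d['centre'][0]>.4])
a=robot.snapshot('scene')[170:350,170:410]; cv2.imwrite('pics/c5.png',cv2.resize(a,None,fx=3,fy=3,interpolation=cv2.INTER_CUBIC)[:,:,::-1])
```

```text
scene rod_grip [([0.473, -0.0723, 0.0588], 0.67)]
scene hook_mid [([0.6063, -0.0668, 0.0641], 0.8)]
scene cradle_rest [([0.4861, -0.0698, 0.0588], 0.88)]
scene dial_grip [([0.4875, -0.3541, 0.1404], 0.92)]
wrist rod_grip []
wrist hook_mid [([0.6053, -0.0739, 0.0596], 0.88)]
wrist cradle_rest [([0.4796, -0.0719, 0.0594], 0.89), ([0.6031, -0.0736, 0.0613], 0.22)]
wrist dial_grip [([0.7645, -0.1234, -0.0018], 0.72)]
scene rod_grip [([0.4731, -0.0727, 0.0585], 0.7), ([0.5001, 0.2463, 0.114], 0.55)]
scene hook_mid [([0.4967, 0.2437, 0.1123], 0.74), ([0.6043, -0.0704, 0.0628], 0.72)]
scene cradle_rest [([0.4857, -0.0705, 0.06], 0.94)]
scene dial_grip [([0.4905, -0.3567, 0.1439], 0.77), ([0.4731, -0.0743, 0.0577], 0.46)]
```

View pics/c5.png

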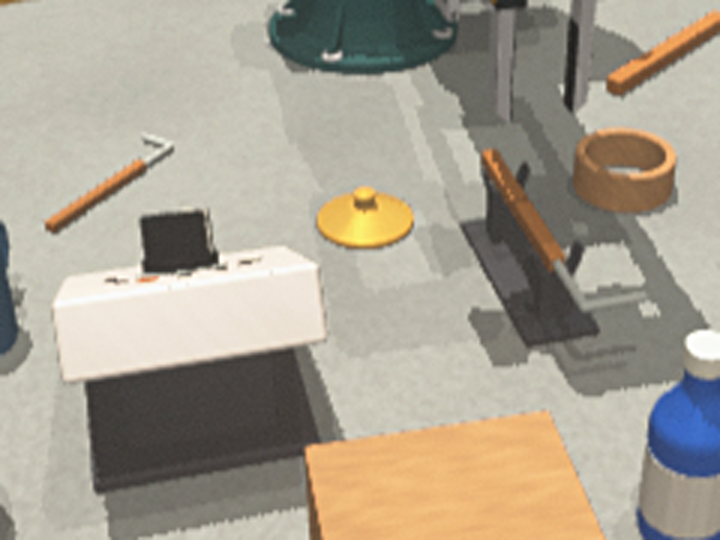

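The crop shows the rod lying in both forks with its finger to +y, the hatch shut, and the gripper clear above. Now the dial.

```bash
cat >> h.py <<'E'
B=-0.195
def dialframe(th,b=B):
    Xb=np.array([np.cos(b),np.sin(b),0]);Yb=np.array([-np.sin(b),np.cos(b),0]);c,s=np.cos(np.pi/6),.5
    n=c*Z-s*Xb; U=c*Xb+s*Z; p=np.cos(th)*Yb+np.sin(th)*U
    z=-n; x=p; y=np.cross(z,x); return np.c_[x,y,z],n
E
python3 - <<'E'
from h import *
D=np.array([.495,-.3546,.1412]); M,n=dialframe(np.pi/6)
goto(D+.266*n,M=M); print(D+.266*n)
print(robot.get_obs()['joint_positions'].round(2))
E
```

```text
now-tool shift units [ 1.93 -6.8  -0.37] after-turn shift units [-6.62  2.16 -1.26] twist units [-5.49 -3.2  20.44] world d [-0.1267 -0.2528  0.0149] t 26.5
[ 0.36452066 -0.32882905  0.37156276]
[-0.27 -0.02  1.57 -0.    1.59 -1.65]
```

Emit:
play_rows:
  translation:
    - [0.24,-0.85,-0.05]
    - [0.24,-0.85,-0.05]
    - [0.24,-0.85,-0.05]
    - [0.24,-0.85,-0.05]
    - [0.24,-0.85,-0.05]
    - [0.24,-0.85,-0.05]
    - [0.24,-0.85,-0.05]
    - [0.24,-0.85,-0.05]
  twist:
    - [0,0,0]
    - [0,0,0]
    - [0,0,0]
    - [0,0,0]
    - [0,0,0]
    - [0,0,0]
    - [0,0,0]
    - [0,0,0]
  gripper: [0,0,0,0,0,0,0,0]

```text
time: 27.3
tool_pos: [0.3641, -0.3301, 0.3731]
ee_rot: [-3.141, -0.003, 2.954]
wrist_force: [0.5, 0.3, -0.1]
width: 0.0467
finger_force: 0.0
```

Emit:
play_rows:
  translation:
    - [0,0,0]
    - [0,0,0]
    - [0,0,0]
    - [0,0,0]
    - [0,0,0]
    - [0,0,0]
    - [0,0,0]
    - [0,0,0]
  twist:
    - [-0.25,-0.145,0.93]
    - [-0.25,-0.145,0.93]
    - [-0.25,-0.145,0.93]
    - [-0.25,-0.145,0.93]
    - [-0.25,-0.145,0.93]
    - [-0.25,-0.145,0.93]
    - [-0.25,-0.145,0.93]
    - [-0.25,-0.145,0.93]
  gripper: [0,0,0,0,0,0,0,0]

```text
time: 28.1
tool_pos: [0.365, -0.3289, 0.3729]
ee_rot: [2.919, 0.031, 2.199]
wrist_force: [-0.4, 0.4, 0.3]
width: 0.0468
finger_force: 0.0
```

Emit:
play_rows:
  translation:
    - [0,0,0]
    - [0,0,0]
    - [0,0,0]
    - [0,0,0]
    - [0,0,0]
    - [0,0,0]
    - [0,0,0]
    - [0,0,0]
  twist:
    - [-0.25,-0.145,0.93]
    - [-0.25,-0.145,0.93]
    - [-0.25,-0.145,0.93]
    - [-0.25,-0.145,0.93]
    - [-0.25,-0.145,0.93]
    - [-0.25,-0.145,0.93]
    - [-0.25,-0.145,0.93]
    - [-0.25,-0.145,0.93]
  gripper: [0,0,0,0,0,0,0,0]

```text
time: 28.9
tool_pos: [0.3649, -0.3289, 0.3729]
ee_rot: [2.734, -0.095, 1.457]
wrist_force: [-0.1, 0.3, -0.1]
width: 0.0468
finger_force: 0.0
```

Emit:
play_rows:
  translation:
    - [0,0,0]
    - [0,0,0]
    - [0,0,0]
    - [0,0,0]
    - [0,0,0]
    - [0,0,0]
    - [0,0,0]
  twist:
    - [-0.25,-0.145,0.93]
    - [-0.25,-0.145,0.93]
    - [-0.25,-0.145,0.93]
    - [-0.25,-0.145,0.93]
    - [-0.25,-0.145,0.93]
    - [-0.25,-0.145,0.93]
    - [0,0,0]
  gripper: [0,0,0,0,0,0,0]

```text
time: 29.6
tool_pos: [0.3649, -0.3286, 0.3729]
ee_rot: [2.678, -0.254, 0.911]
wrist_force: [0.2, -0.9, -0.1]
width: 0.0469
finger_force: 0.0
```

Run:
```python
from h import *
D=np.array([.495,-.3546,.1412]); M,n=dialframe(np.pi/6)
goto(D+.266*n,M=M)
print(robot.get_obs()['joint_positions'].round(2))
save('wrist','w3.png')
L=[]
for k in range(4):
  robot.snapshot('wrist'); L+=[d['centre'] for d in robot.spot_point('dial_grip','wrist')[:1]]
print(np.round(L,4)); print('proj D',proj('wrist',D), 'pointer end',proj('wrist',D+.02*M[:,0]+.009*n))
```

```text
now-tool shift units [-0.02 -0.02  0.03] after-turn shift units [-0.02 -0.02  0.03] twist units [ 0.   -0.01 -0.01] world d [-0.0004 -0.0002 -0.0014] t 29.6
[-0.96 -0.17  1.72  0.38  1.22 -0.3 ]
[[ 0.4955 -0.3517  0.1402]
 [ 0.4983 -0.3538  0.1385]
 [ 0.4973 -0.3558  0.1401]
 [ 0.4941 -0.3545  0.1379]]
proj D [[319.42843533 246.9168292 ]] pointer end [[319.16294215 221.354128  ]]
```

View pics/w3.png

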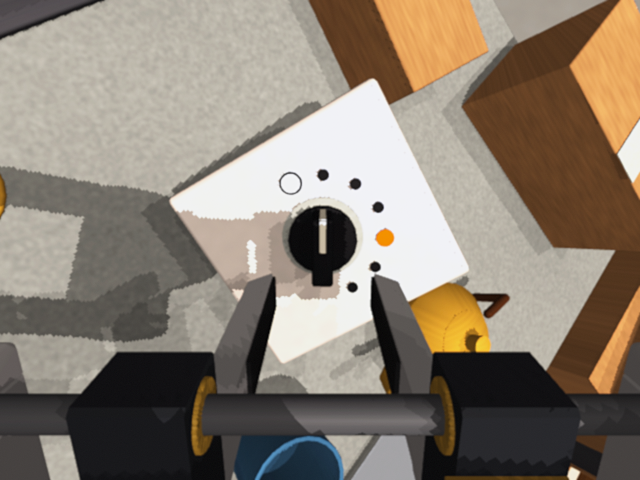

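The wrist view shows the dial's bar centred at (322,245). Its pointer aims straight up at the first small dot (322,174), which confirms click 1. The orange dot is at (385,237), a quarter turn clockwise. Descending and gripping.

Emit:
play_rows:
  translation:
    - [0,0,0.5]
    - [0,0,0.6]
    - [0,0,0.6]
    - [0,0,0.35]
    - [0,0,0]
    - [0,0,0]
    - [0,0,0]
    - [0,0,0]
  twist:
    - [0,0,0]
    - [0,0,0]
    - [0,0,0]
    - [0,0,0]
    - [0,0,0]
    - [0,0,0]
    - [0,0,0]
    - [0,0,0]
  gripper: [0,0,0,0,0,-1,-1,-1]

```text
time: 30.85
tool_pos: [0.4052, -0.3371, 0.3033]
ee_rot: [2.675, -0.254, 0.911]
wrist_force: [0.2, -0.2, -0.2]
width: 0.026
finger_force: 0.0
```

Emit:
play_rows:
  translation:
    - [0,0,0]
    - [0,0,0]
    - [0,0,0]
  twist:
    - [0,0,0]
    - [0,0,0]
    - [0,0,0]
  gripper: [-1,-1,-1]

```text
time: 31.15
tool_pos: [0.4048, -0.3366, 0.3023]
ee_rot: [2.679, -0.254, 0.911]
wrist_force: [-5.5, 2.0, 3.1]
width: 0.0135
finger_force: 30.0
```

Gripped. Turning one click (5.24 units) first.

Emit:
play_rows:
  translation:
    - [0,0,0]
    - [0,0,0]
    - [0,0,0]
    - [0,0,0]
    - [0,0,0]
    - [0,0,0]
    - [0,0,0]
    - [0,0,0]
  twist:
    - [0,0,0.7]
    - [0,0,0.75]
    - [0,0,0.75]
    - [0,0,0.75]
    - [0,0,0.75]
    - [0,0,0.75]
    - [0,0,0.75]
    - [0,0,0]
  gripper: [-1,-1,-1,-1,-1,-1,-1,-1]

```text
time: 31.95
tool_pos: [0.405, -0.337, 0.3025]
ee_rot: [2.859, -0.448, 0.395]
wrist_force: [-4.0, 1.1, 3.4]
width: 0.0137
finger_force: 30.0
```

Run:
```python
from h import *
D=np.array([.496,-.354,.140]); M,n=dialframe(np.pi/3); goto(D+.186*n,M=M)
o=robot.get_obs(); print(o['wrist_force'].round(1),o['wrist_torque'].round(2),o['width'],o['joint_positions'].round(2))
```

```text
now-tool shift units [-0.01 -0.03  0.03] after-turn shift units [-0.01 -0.03  0.03] twist units [ 0.01 -0.01  0.02] world d [-0.0003  0.001  -0.0015] t 31.95
[-4.   1.1  3.4] [ 0.14  0.67 -0.11] 0.013732130238788835 [-0.9  -0.05  1.76  0.38  1.05  0.22]
```

Emit:
play_rows:
  translation:
    - [0,0,0]
    - [0,0,0]
    - [0,0,0]
    - [0,0,0]
    - [0,0,0]
    - [0,0,0]
    - [0,0,0]
    - [0,0,0]
  twist:
    - [0,0,0.75]
    - [0,0,0.75]
    - [0,0,0.75]
    - [0,0,0.75]
    - [0,0,0.75]
    - [0,0,0.75]
    - [0,0,0.75]
    - [0,0,0]
  gripper: [-1,-1,-1,-1,-1,-1,-1,-1]

```text
time: 32.75
tool_pos: [0.4051, -0.3375, 0.3026]
ee_rot: [3.138, -0.525, -0.192]
wrist_force: [-3.7, -1.2, 3.4]
width: 0.0136
finger_force: 30.0
```

Emit:
play_rows:
  translation:
    - [0,0,0]
    - [0,0,0]
    - [0,0,0]
    - [0,0,0]
    - [0,0,0]
    - [0,0,0]
    - [0,0,0]
    - [0,0,0]
  twist:
    - [0,0,0.75]
    - [0,0,0.75]
    - [0,0,0.75]
    - [0,0,0.75]
    - [0,0,0.75]
    - [0,0,0.75]
    - [0,0,0.7]
    - [0,0,0]
  gripper: [-1,-1,-1,-1,-1,-1,-1,-1]

```text
time: 33.55
tool_pos: [0.4048, -0.338, 0.3025]
ee_rot: [-2.866, -0.452, -0.777]
wrist_force: [-4.7, -3.1, 2.6]
width: 0.0138
finger_force: 30.0
```

Run:
```python
from h import *
D=np.array([.496,-.354,.140]); M,n=dialframe(np.pi*2/3); goto(D+.186*n,M=M)
o=robot.get_obs(); print(o['wrist_force'].round(1),o['wrist_torque'].round(2),o['width'],o['joint_positions'].round(2))
```

```text
now-tool shift units [-0.05 -0.03  0.03] after-turn shift units [-0.05 -0.03  0.03] twist units [ 0.03 -0.03  0.06] world d [-0.      0.0021 -0.0014] t 33.55
[-4.7 -3.1  2.6] [-0.55  0.99 -0.65] 0.013840029089739792 [-0.9  -0.05  1.76  0.38  1.05  1.26]
```

Release, back out along the tool axis, and inspect the dial numerically.

Emit:
play_rows:
  translation:
    - [0,0,0]
    - [0,0,0]
    - [0,0,0]
    - [0,0,0]
    - [0,0,0]
    - [0,0,-0.4]
    - [0,0,-0.8]
    - [0,0,-0.9]
  twist:
    - [0,0,0]
    - [0,0,0]
    - [0,0,0]
    - [0,0,0]
    - [0,0,0]
    - [0,0,0]
    - [0,0,0]
    - [0,0,0]
  gripper: [0,0,0,0,0,0,0,0]

```text
time: 34.35
tool_pos: [0.3637, -0.3282, 0.3739]
ee_rot: [-2.861, -0.446, -0.778]
wrist_force: [-0.5, -0.4, -0.2]
width: 0.0469
finger_force: 0.0
```

Emit:
play_rows:
  translation:
    - [0,0,-0.8]
    - [0,0,0]
    - [0,0,0]
  twist:
    - [0,0,0]
    - [0,0,0]
    - [0,0,0]
  gripper: [0,0,0]

```text
time: 34.65
tool_pos: [0.3482, -0.3256, 0.4026]
ee_rot: [-2.862, -0.451, -0.779]
wrist_force: [-0.0, -1.0, -0.9]
width: 0.0469
finger_force: 0.0
```

Run:
```python
from h import *
im=save('wrist','w4.png')
D=np.array([.496,-.354,.140]); M,n=dialframe(0)
# rectify the dial plane (bar top) to a fixed dial frame: left = Yb, up = U; find pointer
Yb=M[:,0]; U=-M[:,1] if M[2,1]<0 else M[:,1]
g=np.linspace(.03,-.03,121)
P=np.array([[D+.009*n+x*Yb+y*U for x in g] for y in g])   # cols: +Yb left, rows: up
uv=proj('wrist',P.reshape(-1,3)).astype(np.float32).reshape(121,121,2)
r=cv2.remap(im,uv,None,cv2.INTER_LINEAR); gr=cv2.cvtColor(r,cv2.COLOR_RGB2GRAY).astype(float)
yy,xx=np.mgrid[0:121,0:121]; rad=np.hypot(xx-60,yy-60)
m=(gr>110)&(rad<44); n_,l,s,c=cv2.connectedComponentsWithStats(m.astype(np.uint8))
for i in range(1,n_):
    if s[i,4]>20:
        q=np.argwhere(l==i)[:,::-1].astype(np.float32); vx,vy,_,_=cv2.fitLine(q,2,0,.01,.01).ravel()
        print(s[i],c[i].round(1),'th of centroid',np.arctan2(60-c[i][1],60-c[i][0]).round(3),'line',np.arctan2(-vy,-vx).round(3))
cv2.imwrite('pics/rect.png',cv2.resize(r,None,fx=4,fy=4)[:,:,::-1])
for c_ in ('scene','top'):
  robot.snapshot(c_)
  for nm in ('rod_grip','hook_mid','eye'):
    print(c_,nm,[(np.round(d['centre'],4).tolist(),round(d['score'],2)) for d in robot.spot_point(nm,c_) if d['centre'][0]>.4])
```

```text
[ 63  23  28  40 403] [76.2 43. ] th of centroid 2.33 line 2.095
[ 17  24  23  73 812] [26.5 63.1] th of centroid -0.093 line -1.66
[ 57  87  38  17 264] [73.1 96.6] th of centroid -1.915 line 2.851
scene rod_grip [([0.477, -0.0731, 0.0613], 0.57)]
scene hook_mid [([0.6066, -0.0668, 0.064], 0.93), ([0.4784, -0.0709, 0.0598], 0.7)]
scene eye [([0.4999, 0.2434, 0.1115], 0.62)]
top rod_grip []
top hook_mid [([0.6065, -0.0713, 0.0589], 0.59)]
top eye [([0.5003, 0.2454, 0.1111], 0.87)]
```

View pics/w4.png

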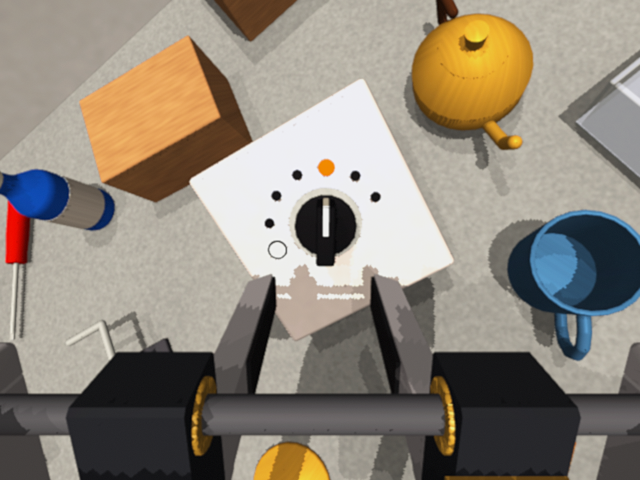

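The pointer (326,215) aims at the orange dot (326,167) and the fitted angle is 2.095 rad. The hatch is shut, the rod is in its cradle, and the gripper touches nothing.

```bash
python3 -c "
from bench import robot
print(robot.close_job())"
```

```text
the job is handed in; nothing more can be done
None
```

I pulled the hatch shut with the hook rod, laid the rod back in its cradle, turned the dial to rest in its fourth click (measured 2.095 rad), and handed the job in at about 35 s; the hand-in returned no verdict.

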